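# Line up bearings in a tilting tray and prop it

## Robot

A 6-joint arm with a two-finger parallel gripper is mounted at the origin on a cart in front of the work surface, level with it; the furniture and walls round the work are solid. World frame = base frame: x ahead of the robot, y to its left, z up, the work surface at z = 0. Lengths are in m, angles in degrees, forces in N, time in s.
With the tool pointing down it reaches from about 0.375 to 0.9 m from the base axis. Payload 3.1 kg.
Tool frame: the origin (TCP) lies on the centre line of the jaws, within the pads' length; the fingertips stand 25 mm ahead of it and the grasp point (between the pads) lies 6 mm ahead of it; y points along the fingers, x is the direction in which the jaws open and shut, and the axes are right-handed (so a half turn about y gives the same grasp; the last joint's range is limited). The gripper opens to 87 mm and grips with 3 to 60 N. Pads are 19 mm wide; open, the fingers measure 117 mm over their backs; the gripper's body (75 mm by 190 mm) begins 51 mm behind the grasp point.
Start: joints at [60.418, 30.224, 82.088, -0, 67.689, -10.227], TCP at [0.207, 0.59, 0.248] pointing down, gripper open.
Joint ranges: [-176.69, 176.69], [-43.24, 126.21], [12.49, 139.97], [-82, 262], [0, 151.66], [-163.58, 163.58]. Speed limits (degrees/s): [159.86, 159.86, 180, 180, 180, 180].

## Interface

Orientations are given as a 3x3 rotation matrix whose columns are the frame's x, y, z axes.
In Python, from rig import * gives the robot as it stands.
- The arm moves only by the tool play_rows, never from a script. Its argument "commands" is a list of rows, each a list of 2 entries, a list of its own where there are three numbers: the shift along the world's x, y, z in m, then the turn, a rotation vector about the world's x, y, z in rad. A call has 1 to 10 rows; each row is the pose to reach, as a shift and turn from the pose commanded when the call began; what a row does not reach only later rows make up. A row lasts 1/8 s, in which the tool goes at most 62.5 mm and 10.7 degrees, less where a joint would pass 70% of its speed; a pose out of reach is approached as far as the arm can. A call with a gripper value outside its range is refused whole. "gripper" is the finger opening in m, from 0 to 0.087, set as the call begins (left out, the last holds). The fingers move at their own pace and stop on an object; the grip force is fixed at half the most. Time passes only in rows, so rows that repeat a pose let the fingers close. It gives the time, the measured TCP pose, the force and the opening at its end, in the units of the state.
- read_state(): the state, without advancing time (a new reading comes with each control period).
- capture(name): name is "scene" or "top" or "wrist"; returns a dict with "frame" (400x640x3 uint8, red, green, blue), "depth" (400x640 float32, m along the optical axis (not along the pixel's ray), 0 where there is no reading), "mtx" (3x3 intrinsics, pixels), "cam_to_world" (4x4, takes a point from camera to world coordinates); the wrist camera has in their place "hand_eye" (4x4, takes a point from camera to tool coordinates, whose origin is the TCP and whose axes are the tool frame's). Camera axes: x right, y down, z forward; pixel columns grow to the right and rows downward; lengths in m; the calibration is good to about 2 mm. A picture is of the moment at which its call begins: read the wrist's pose just before it.
- hand_in(): hands the job in, once; it reports no verdict.
The state is a dict: "time_s": time; "joint_positions": joint angles; "qvel": joint speeds; "tau": joint torques, N m; "position": TCP position; "tcp_rot": TCP orientation; "force": force on the tool from outside, world axes, zero at the start; "moment": the same for the moment, N m; "opening": opening from 0.0 (shut) to 1.0 (fully open).
Only numpy, scipy, OpenCV 4.12 (cv2) and the standard library are available. Lean on these libraries where they do the work, as an engineer would, in place of code of your own. Each camera call takes 0.05 s, during which the arm holds its last target. There are 200 camera calls.

## Task

Lift the aluminium tray by its bar, smoothly, nearly to its upper stop, so that all four bearings slide down into a single row against the tray's fence, and leave it up there while you push the prop leg under it out to its stop. Then lower the tray until it rests on the leg, with the bearings still in their row, let go, and leave the loose things around the stand where they are.

Things in the scene. Friction and masses are not known exactly. Their poses are not given: they have to be found in the camera images.
- stand: grey steel stand of the tilting tray, fixed. Base plate 200 (x) by 190 (y) by 8 mm, origin under its centre, z up. The tray lifts on its -x side; the tray's hinge runs along y at x = +85, z = 75 mm. Two rest pillars 16 mm thick under the tray at x = -45, y = +-78 mm.
- tray_fence (a point): foot of the fence of the open aluminium tray (170 mm in x, 172 in y, floor 4 mm thick): on the fence's inner face and the tray's floor, mid-width; level, at stand x = 81, z = 79 mm. The fence is the 30 mm high wall at the hinge; the other walls are 18 (lift side) and 22 mm. Axes turn with the tray: x towards the fence, z out of the floor.
- lift_bar (a point): centre of the tray's round dark lift bar, 12 mm thick, 122 mm long along the stand's y, 35 mm clear of the tray's wall on two 10 mm rods at y = +-55 mm. Tray level: at stand x = -125, z = 85 mm; it swings about the hinge axis, from which it is 210 mm out and 10 mm up.
- tray (a joint): tray angle (rad): 0 level, grows as the bar goes up, upper stop at 0.873 (50 deg). The hinge is stiff (1 N m): the tray stays where it is let go; moving it takes about 2 to 10 N at the bar. Bearings begin to slide somewhere between 25 and 36 deg. On the swung-out leg the tray rests at 0.49 (28 deg).
- prop_leg (a joint): leg angle (rad): 0 parked, rising from its pivot to the stand's -x at 25 deg above level; swings up and over to +x; stop at 1.309, 10 deg past upright. Turns stiffly (0.08 N m), free while the tray is above 30 deg. Shut fingertips moved to +x at 45 mm height push it; at the stop its face is at x = -7 mm there. Tray and bar overhang it: lean the tool 30 to 40 deg, its body to -x.
- leg_pivot (a point): middle of the leg's pivot pin, at stand x = -9.3 mm, y = 0, z = 16 mm; the pivot runs along the stand's y.
- leg_toe (a point): centre of the leg's round rubber toe, 12 mm thick, 64 mm long along y. The leg is a flat steel plate 60 mm wide and 5 mm thick; the toe lies 95 mm from the pivot. Parked, it shows under the tray's edge on the lift side.
- part1_centre (a point): one of four steel ball bearings lying flat in the tray, 35 mm across, 11 mm thick, 90 g; this point is its centre. Lying against the fence, it is 17.5 mm from the fence face.
- part2_centre (a point): one of four steel ball bearings lying flat in the tray, 35 mm across, 11 mm thick, 90 g; this point is its centre. Lying against the fence, it is 17.5 mm from the fence face.
- part3_centre (a point): one of four steel ball bearings lying flat in the tray, 35 mm across, 11 mm thick, 90 g; this point is its centre. Lying against the fence, it is 17.5 mm from the fence face.
- part4_centre (a point): one of four steel ball bearings lying flat in the tray, 35 mm across, 11 mm thick, 90 g; this point is its centre. Lying against the fence, it is 17.5 mm from the fence face.
- hex_key: black L-shaped hex key, 31x93x6 mm, loose bystander lying on the bench; origin under its centre.
- star_knob: black star-shaped knob, 41x40x32 mm, loose bystander lying on the bench; origin under its centre.
- spanner: chrome spanner, 29x156x8 mm, loose bystander lying on the bench; origin under its centre.
- staple_box: small blue carton, 44x74x31 mm, loose bystander lying on the bench; origin under its centre.
- marker: blue marker pen, 18x136x18 mm, loose bystander lying on the bench; origin under its centre.
- spring_clamp: black spring clamp with orange tips, 44x103x20 mm, loose bystander lying on the bench; origin under its centre.

How it is judged:
By the outcome, as a careful person would: the job done as asked, in the order asked, and still so for the second after the job is handed in, with the robot touching nothing.
It also fails if it takes over 64 s, if anything falls off the work surface, if the arm or the gripper's body presses on something with over 40 N, if the wrist force passes 120 N, or if a joint passes its speed limit or range.

## Working session

There is one attempt and no reset: what is moved stays moved. The work goes in short steps, Python scripts to look and compute and a tool call to move; the robot and the scene stay as the last step left them, time stands still between calls to the robot, and variables do not carry over. Pictures are saved under pics/ and viewed, about 8 in all and at most 12, crops included, and the job is handed in when it is done.

Besides the shell and the picture viewer there is one more tool, called after "Request:" as a command line: name --argument value ..., lists and objects as JSON in quotes. play_rows: Moves the arm, as the interface text tells. Its arguments: {"type":"object","properties":{"commands":{"type":"array"},"gripper":{"type":"number"}},"required":["commands"]}

```bash
ls; mkdir -p pics
python3 - <<'E'
from rig import *
import cv2,numpy as np
s=read_state();print(s)
for n in("scene","top"):
    c=capture(n);cv2.imwrite(f"pics/{n}0.png",c["frame"][:,:,::-1]);np.savez(f"{n}0.npz",**c)
    print(n,c["mtx"],c["cam_to_world"].round(3))
E
```

```text
pics
{'time_s': 0.0, 'joint_positions': array([ 6.04183678e+01,  3.02798470e+01,  8.21583846e+01, -9.95760963e-04,
        6.76891033e+01, -1.02274194e+01]), 'qvel': array([ 0.0186051 ,  0.07475411, -0.04747867, -0.0436879 , -0.02735798,
       -0.0052631 ]), 'tau': array([ 1.00876063e-03, -4.40035522e+01, -1.76596963e+01,  6.35118247e-02,
        5.83328353e-02, -1.89331572e-04]), 'position': array([0.20675673, 0.58907005, 0.24655104]), 'tcp_rot': array([[ 3.31399833e-01, -1.08313991e-03, -9.43489787e-01],
       [ 9.43487867e-01, -1.94066433e-03,  3.31401387e-01],
       [-2.18995105e-03, -9.99997530e-01,  3.78793524e-04]]), 'force': array([-0.02488174, -0.38765838,  0.4673205 ]), 'moment': array([-0.0208054 ,  0.02097682, -0.00675744]), 'opening': 1.0013078165078886}
scene [[519.80659273   0.         319.34725725]
 [  0.         519.80659273 203.43131486]
 [  0.           0.           1.        ]] [[-4.680e-01  7.350e-01 -4.900e-01  1.353e+00]
 [ 8.840e-01  3.890e-01 -2.610e-01  3.840e-01]
 [-1.000e-03 -5.550e-01 -8.320e-01  1.552e+00]
 [ 0.000e+00  0.000e+00  0.000e+00  1.000e+00]]
top [[483.97500207   0.         322.21771716]
 [  0.         483.97500207 199.47391422]
 [  0.           0.           1.        ]] [[-0.002 -0.991  0.133  0.299]
 [-1.     0.002 -0.003 -0.087]
 [ 0.003 -0.133 -0.991  1.461]
 [ 0.     0.     0.     1.   ]]
```

View pics/scene0.png

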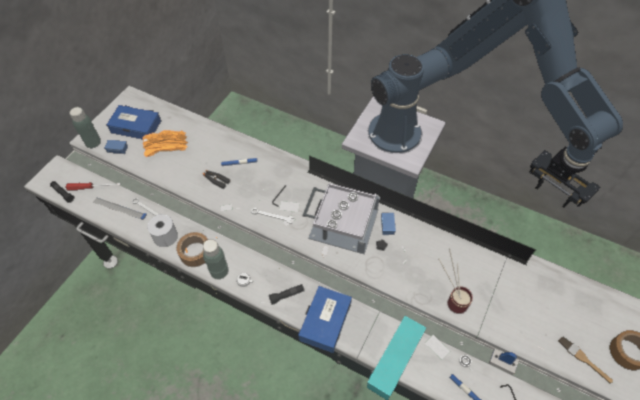

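View pics/top0.png

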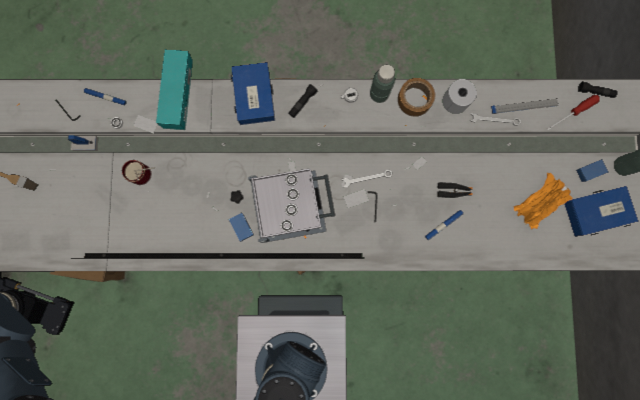

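Run:
```python
import cv2,numpy as np
c=np.load("top0.npz");f=c["frame"][:,:,::-1]
a=cv2.resize(f[155:255,220:400],None,fx=4.4,fy=4.4,interpolation=cv2.INTER_CUBIC)
cv2.imwrite("pics/top0c.png",a)
K=c["mtx"];T=c["cam_to_world"];d=c["depth"]
v,u=np.mgrid[:400,:640]
P=np.stack([(u-K[0,2])/K[0,0]*d,(v-K[1,2])/K[1,1]*d,d],-1)@T[:3,:3].T+T[:3,3]
sub=(slice(160,250),slice(240,345))
z=P[...,2]
print("bench z",np.median(z[215:235,360:370]))
# tray-level points: 
for lo,hi,n in((.07,.082,'floor'),(.083,.125,'walls')):
    m=(z>lo)&(z<hi)&(d>0);mm=np.zeros_like(m);mm[sub]=m[sub]
    pts=P[mm];print(n,len(pts),pts.min(0),pts.max(0), cv2.minAreaRect(pts[:,:2].astype(np.float32)))
for r in range(165,245,6): print(r,' '.join(f"{int(1000*x):4d}" for x in z[r,245:340:4]))
```

```text
bench z 0.0001256153433887297
floor 2160 [ 0.36263603 -0.12163113  0.07002519] [0.56877173 0.12453432 0.08199799] ((0.47762006521224976, -0.004471108317375183), (0.19596822559833527, 0.2284146249294281), 10.074210166931152)
walls 1545 [ 0.36505522 -0.12690362  0.0830105 ] [0.57432884 0.12052602 0.11239944] ((0.48109742999076843, -0.007294192910194397), (0.19132545590400696, 0.22369152307510376), 11.718155860900879)
165   -4    0    3   -1    0    3    2    4    2    0   -7    4    4    3   -1   -1   -3    0    3    1    1    2    3    4
171   -3    1   -2    0    1    3    1   -1    5   -4   -2    4   92   96   92   74   77    9   -6   -1    2    2    3   -7
177    0   81   79   72  100   98   91   78   78   82   79   90   88   81   81   75   78   86   88   91   90    1   -2 1460
183    2    5  109   85   79   83   83   78   78   77   79   88   89   81   80   80   78   10    8   -2   83   86    0    0
189    2    0   79   76   74   79   77   82   73   78   77   89   90   81 1460   80   82   95   67    0    2   88    5    0
195    0    1    6   79   81   81   77   80   84   76   76   
[... 354 characters left out ...]
   79   84   79   87   87   82   81   82   77   83   95   10    5   88   90   -3
219   29    2    5    7   75   77   80   84   78   75   79   79   79   77   77 1460   76   78   78    9    0   -1   -1 1460
225   29    8    4    0   90   76   83   78   78   86   81   80   78   81   81   81   80   77   76   12    5   -3    0   -1
231   33   31    6    4  107   84   75   77   81   75   87  104   96   95   11   13    9    1    6   11   10    1    4   -1
237   33    1   -3    0   79   79    7   10   12    7   10    8 1460   -2    5    2    0   -1   -3   -4    0    3   -2   -3
243    0   -1    3    3   -4   -2    1   -1    0    8    5    5   -2    0   -4    3   -3    7    8   -4    3    0    0    1
```

View pics/top0c.png

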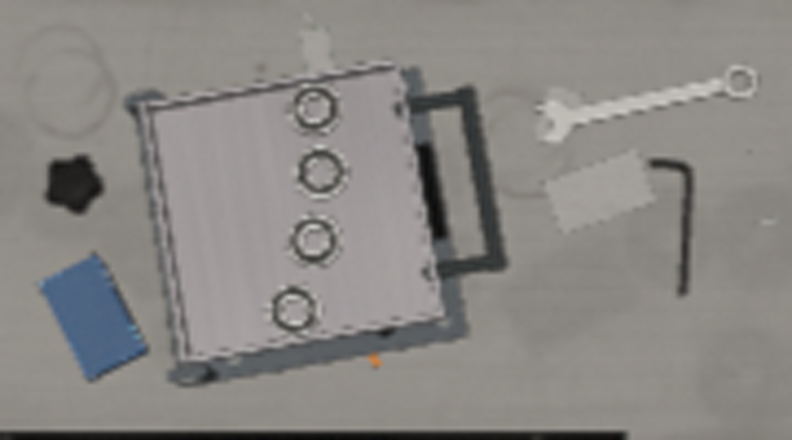

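```bash
cat > h.py <<'E'
import numpy as np,cv2
def rays(c,uv,T=None):
    T=c["cam_to_world"] if T is None else T
    uv=np.asarray(uv,float).reshape(-1,2);K=c["mtx"]
    r=np.c_[(uv-[K[0,2],K[1,2]])/[K[0,0],K[1,1]],np.ones(len(uv))]@T[:3,:3].T
    return T[:3,3],r
def onz(c,uv,z,T=None):
    o,r=rays(c,uv,T);return o+r*((z-o[2])/r[:,2])[:,None]
E
python3 - <<'E'
from h import *
c=np.load("top0.npz");g=c["frame"].max(2).astype(int);d=c["depth"]
crop=lambda x,y:(220+x/4.4-.4,155+y/4.4-.4)
# bar
m=np.zeros_like(g,bool);m[174:217,321:337]=g[174:217,321:337]<85
v,u=np.nonzero(m);P=onz(c,np.c_[u,v],.087)
# per-row centres away from rods
ctr=np.array([[u[v==r].mean(),r] for r in range(181,210)])
Q=onz(c,ctr,.087);vx,vy,x0,y0=cv2.fitLine(Q[:,:2].astype(np.float32),cv2.DIST_HUBER,0,.01,.01).ravel()
print("bar dir yaw",np.degrees(np.arctan2(vy,vx)))
t=(P[:,:2]-[x0,y0])@[vx,vy];w=(P[:,:2]-[x0,y0])@[-vy,vx]
t=t[abs(w)<.006];print("ext",t.min(),t.max());tc=(np.percentile(t,1)+np.percentile(t,99))/2
print("bar centre",x0+tc*vx,y0+tc*vy)
# tray corners (rim) hand-read
for n,x,y,z in(("fenceL",140,105,.109),("fenceN",178,362,.109),("liftfar",400,68,.1),("liftnear",443,318,.1),("b1",315,108,.09),("b2",321,172,.09),("b3",314,241,.09),("b4",294,309,.09)):
    print(n,onz(c,crop(x,y),z)[0].round(4))
E
```

```text
bar dir yaw 9.744951
ext -0.06261507774538887 0.05825637442280193
bar centre 0.4958257277872103 -0.109729880286655
fenceL [0.5408 0.1099 0.109 ]
fenceN [0.3755 0.0829 0.109 ]
liftfar [ 0.5665 -0.0573  0.1   ]
liftnear [ 0.4038 -0.085   0.1   ]
b1 [ 0.542  -0.0016  0.09  ]
b2 [ 0.4998 -0.0058  0.09  ]
b3 [ 0.4546 -0.0015  0.09  ]
b4 [0.4105 0.0111 0.09  ]
```

Request:
play_rows --commands '[[[0.01,-0.02,0],[0,0,0.02]],[[0.03,-0.06,0],[0,0,0.05]],[[0.05,-0.11,0],[0,0,0.09]],[[0.07,-0.16,0],[0,0,0.13]],[[0.09,-0.21,0],[0,0,0.17]],[[0.11,-0.26,0],[0,0,0.21]],[[0.13,-0.31,0],[0,0,0.25]],[[0.15,-0.36,0],[0,0,0.29]],[[0.17,-0.41,0],[0,0,0.33]],[[0.19,-0.46,0],[0,0,0.37]]]' --gripper 0.034

```text
time_s: 1.35
position: [0.3974, 0.128, 0.2475]
tcp_rot: [[-0.034, 0.0, -0.999], [0.999, 0.0, -0.034], [0.0, -1.0, -0.0]]
force: [0.7, 0.2, 0.4]
opening: 0.39
```

Request:
play_rows --commands '[[[0.02,-0.05,0],[0,0,0.03]],[[0.04,-0.1,0],[0,0,0.06]],[[0.06,-0.15,0],[0,0,0.1]],[[0.08,-0.2,0],[0,0,0.12]],[[0.1,-0.235,0],[0,0,0.136]],[[0.1,-0.239,0],[0,0,0.136]],[[0.1,-0.239,0],[0,0,0.136]],[[0.1,-0.239,0],[0,0,0.136]]]'

```text
time_s: 2.35
position: [0.4961, -0.1079, 0.2473]
tcp_rot: [[-0.168, -0.001, -0.986], [0.986, 0.001, -0.168], [0.001, -1.0, 0.001]]
force: [-0.1, -0.7, 0.7]
opening: 0.391
```

Run:
```python
from rig import *
from h import *
s=read_state();c=capture("wrist")
W=np.eye(4);W[:3,:3]=s["tcp_rot"];W[:3,3]=s["position"];T=W@c["hand_eye"]
np.savez("w1.npz",T=T,**c);cv2.imwrite("pics/w1.png",c["frame"][:,:,::-1])
print(s["position"],s["joint_positions"].round(1)); K=c["mtx"]
p=np.linalg.inv(T)@np.array([.496,-.110,.085,1]);print("bar pred px",(K@p[:3])[:2]/p[2])
print(T.round(3))
```

```text
[ 0.49606725 -0.10793044  0.24731181] [ -24.9   21.3   98.7    0.    60.2 -124.6]
bar pred px [316.30603181 189.82268732]
[[-0.169  0.939  0.299  0.413]
 [ 0.986  0.161  0.052 -0.123]
 [ 0.001  0.304 -0.953  0.384]
 [ 0.     0.     0.     1.   ]]
```

View pics/w1.png

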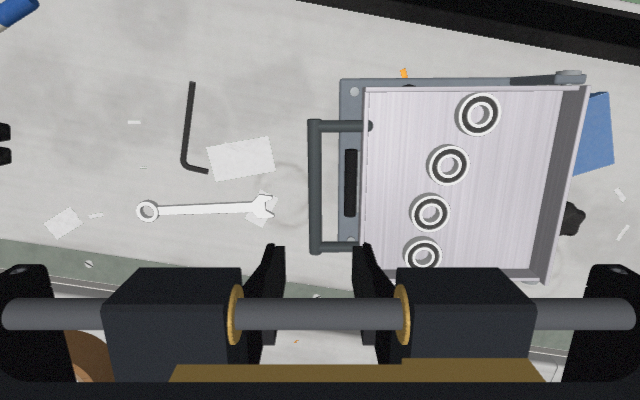

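Request:
play_rows --commands '[[[0,-0.001,-0.02],[0,0,0]],[[0,-0.002,-0.05],[0,0,0]],[[0,-0.002,-0.08],[0,0,0]],[[0,-0.002,-0.11],[0,0,0]],[[0,-0.002,-0.135],[0,0,0]],[[0,-0.002,-0.15],[0,0,0]],[[0,-0.002,-0.156],[0,0,0]],[[0,-0.002,-0.156],[0,0,0]]]'

```text
time_s: 3.4
position: [0.4973, -0.1112, 0.0917]
tcp_rot: [[-0.168, 0.0, -0.986], [0.986, -0.0, -0.168], [-0.0, -1.0, -0.0]]
force: [0.6, 0.2, 0.3]
opening: 0.394
```

Request:
play_rows --commands '[[[0,0,0],[0,0,0]],[[0,0,0],[0,0,0]],[[0,0,0],[0,0,0]],[[0,0,0],[0,0,0]]]' --gripper 0.004

```text
time_s: 3.9
position: [0.4972, -0.1109, 0.092]
tcp_rot: [[-0.167, 0.001, -0.986], [0.986, 0.001, -0.167], [0.0, -1.0, -0.001]]
force: [0.5, 2.2, 3.9]
opening: 0.128
```

Run:
```python
import numpy as np
A=.83;N=50;prev=0
f=lambda t:t*t*(3-2*t)
def pos(a):
    dx=.21-.21*np.cos(a)+.01*np.sin(a);dz=.21*np.sin(a)+.01*np.cos(a)-.01
    return np.array([-.167*dx,.986*dx,dz])
for k in range(5):
    p0=pos(A*f(k*10/N)).round(4)
    print([[ (pos(A*f((k*10+i)/N))-p0).round(4).tolist(),[0,0,0]] for i in range(1,11)])
```

```text
[[[-0.0, 0.0, 0.0002], [0, 0, 0]], [[-0.0, 0.0, 0.0008], [0, 0, 0]], [[-0.0, 0.0001, 0.0018], [0, 0, 0]], [[-0.0, 0.0002, 0.0032], [0, 0, 0]], [[-0.0, 0.0003, 0.0049], [0, 0, 0]], [[-0.0001, 0.0004, 0.0069], [0, 0, 0]], [[-0.0001, 0.0006, 0.0093], [0, 0, 0]], [[-0.0002, 0.0009, 0.0119], [0, 0, 0]], [[-0.0002, 0.0012, 0.0149], [0, 0, 0]], [[-0.0003, 0.0016, 0.0181], [0, 0, 0]]]
[[[-0.0001, 0.0005, 0.0034], [0, 0, 0]], [[-0.0002, 0.0011, 0.0071], [0, 0, 0]], [[-0.0003, 0.0018, 0.0109], [0, 0, 0]], [[-0.0004, 0.0026, 0.015], [0, 0, 0]], [[-0.0006, 0.0035, 0.0192], [0, 0, 0]], [[-0.0007, 0.0045, 0.0235], [0, 0, 0]], [[-0.0009, 0.0057, 0.028], [0, 0, 0]], [[-0.0012, 0.007, 0.0326], [0, 0, 0]], [[-0.0014, 0.0084, 0.0372], [0, 0, 0]], [[-0.0017, 0.01, 0.042], [0, 0, 0]]]
[[[-0.0003, 0.0017, 0.0047], [0, 0, 0]], [[-0.0006, 0.0036, 0.0095], [0, 0, 0]], [[-0.0009, 0.0056, 0.0143], [0, 0, 0]], [[-0.0013, 0.0077, 0.019], [0, 0, 0]], [[-0.0017, 0.01, 0.0237], [0, 0, 0]], [[-0.002, 0.0123, 0.0284], [0, 0, 0]], [[-0.0025, 0.0148, 0.033], [0, 0, 0]], [[-0.0029, 0.0173, 0.0374], [0, 0, 0]], [[-0.0033
[... 165 characters left out ...]
84, 0.0119], [0, 0, 0]], [[-0.0019, 0.0112, 0.0155], [0, 0, 0]], [[-0.0024, 0.014, 0.019], [0, 0, 0]], [[-0.0028, 0.0168, 0.0222], [0, 0, 0]], [[-0.0033, 0.0195, 0.0253], [0, 0, 0]], [[-0.0038, 0.0221, 0.0282], [0, 0, 0]], [[-0.0042, 0.0246, 0.0309], [0, 0, 0]], [[-0.0046, 0.027, 0.0333], [0, 0, 0]]]
[[[-0.0004, 0.0023, 0.0023], [0, 0, 0]], [[-0.0007, 0.0044, 0.0043], [0, 0, 0]], [[-0.0011, 0.0064, 0.0061], [0, 0, 0]], [[-0.0014, 0.0081, 0.0077], [0, 0, 0]], [[-0.0016, 0.0096, 0.009], [0, 0, 0]], [[-0.0018, 0.0109, 0.0102], [0, 0, 0]], [[-0.002, 0.0119, 0.0111], [0, 0, 0]], [[-0.0021, 0.0127, 0.0117], [0, 0, 0]], [[-0.0022, 0.0131, 0.0121], [0, 0, 0]], [[-0.0022, 0.0133, 0.0122], [0, 0, 0]]]
```

Request:
play_rows --commands '[[[0,0,0.0002],[0,0,0]],[[0,0,0.0008],[0,0,0]],[[0,0.0001,0.0018],[0,0,0]],[[0,0.0002,0.0032],[0,0,0]],[[0,0.0003,0.0049],[0,0,0]],[[-0.0001,0.0004,0.0069],[0,0,0]],[[-0.0001,0.0006,0.0093],[0,0,0]],[[-0.0002,0.0009,0.0119],[0,0,0]],[[-0.0002,0.0012,0.0149],[0,0,0]],[[-0.0003,0.0016,0.0181],[0,0,0]]]'

```text
time_s: 5.15
position: [0.4969, -0.1095, 0.1088]
tcp_rot: [[-0.167, -0.0, -0.986], [0.986, 0.0, -0.167], [0.0, -1.0, 0.0]]
force: [3.6, 4.1, -9.4]
opening: 0.126
```

Request:
play_rows --commands '[[[-0.0001,0.0005,0.0034],[0,0,0]],[[-0.0002,0.0011,0.0071],[0,0,0]],[[-0.0003,0.0018,0.0109],[0,0,0]],[[-0.0004,0.0026,0.015],[0,0,0]],[[-0.0006,0.0035,0.0192],[0,0,0]],[[-0.0007,0.0045,0.0235],[0,0,0]],[[-0.0009,0.0057,0.028],[0,0,0]],[[-0.0012,0.007,0.0326],[0,0,0]],[[-0.0014,0.0084,0.0372],[0,0,0]],[[-0.0017,0.01,0.042],[0,0,0]]]'

```text
time_s: 6.4
position: [0.4951, -0.0999, 0.152]
tcp_rot: [[-0.167, 0.0, -0.986], [0.986, -0.0, -0.167], [-0.001, -1.0, -0.0]]
force: [3.7, 1.9, -10.4]
opening: 0.127
```

Request:
play_rows --commands '[[[-0.0003,0.0017,0.0047],[0,0,0]],[[-0.0006,0.0036,0.0095],[0,0,0]],[[-0.0009,0.0056,0.0143],[0,0,0]],[[-0.0013,0.0077,0.019],[0,0,0]],[[-0.0017,0.01,0.0237],[0,0,0]],[[-0.002,0.0123,0.0284],[0,0,0]],[[-0.0025,0.0148,0.033],[0,0,0]],[[-0.0029,0.0173,0.0374],[0,0,0]],[[-0.0033,0.02,0.0418],[0,0,0]],[[-0.0038,0.0227,0.0461],[0,0,0]]]'

```text
time_s: 7.65
position: [0.4914, -0.0782, 0.1985]
tcp_rot: [[-0.168, 0.0, -0.986], [0.986, -0.003, -0.168], [-0.003, -1.0, 0.0]]
force: [2.1, -5.4, -5.7]
opening: 0.124
```

Request:
play_rows --commands '[[[-0.0005,0.0027,0.0041],[0,0,0]],[[-0.0009,0.0055,0.0081],[0,0,0]],[[-0.0014,0.0084,0.0119],[0,0,0]],[[-0.0019,0.0112,0.0155],[0,0,0]],[[-0.0024,0.014,0.019],[0,0,0]],[[-0.0028,0.0168,0.0222],[0,0,0]],[[-0.0033,0.0195,0.0253],[0,0,0]],[[-0.0038,0.0221,0.0282],[0,0,0]],[[-0.0042,0.0246,0.0309],[0,0,0]],[[-0.0046,0.027,0.0333],[0,0,0]]]'

```text
time_s: 8.9
position: [0.4868, -0.0523, 0.2325]
tcp_rot: [[-0.169, 0.001, -0.986], [0.986, -0.006, -0.169], [-0.006, -1.0, 0.0]]
force: [-0.6, -9.3, -1.3]
opening: 0.123
```

Request:
play_rows --commands '[[[-0.0004,0.0023,0.0023],[0,0,0]],[[-0.0007,0.0044,0.0043],[0,0,0]],[[-0.0011,0.0064,0.0061],[0,0,0]],[[-0.0014,0.0081,0.0077],[0,0,0]],[[-0.0016,0.0096,0.009],[0,0,0]],[[-0.0018,0.0109,0.0102],[0,0,0]],[[-0.002,0.0119,0.0111],[0,0,0]],[[-0.0021,0.0127,0.0117],[0,0,0]],[[-0.0022,0.0131,0.0121],[0,0,0]],[[-0.0022,0.0133,0.0122],[0,0,0]]]'

```text
time_s: 10.15
position: [0.4846, -0.0396, 0.245]
tcp_rot: [[-0.169, 0.001, -0.986], [0.986, -0.007, -0.169], [-0.007, -1.0, 0.0]]
force: [-1.2, -10.5, 1.2]
opening: 0.125
```

Run:
```python
from rig import *
from h import *
s=read_state();print(s["position"],s["force"],s["opening"])
c=capture("top");np.savez("t2.npz",**c)
a=cv2.resize(c["frame"][155:255,220:400,::-1],None,fx=4.4,fy=4.4,interpolation=cv2.INTER_CUBIC)
cv2.imwrite("pics/t2.png",a)
```

```text
[ 0.48463551 -0.03964262  0.2450206 ] [ -1.18288278 -10.51743628   1.19605338] 0.12548425541810493
```

View pics/t2.png

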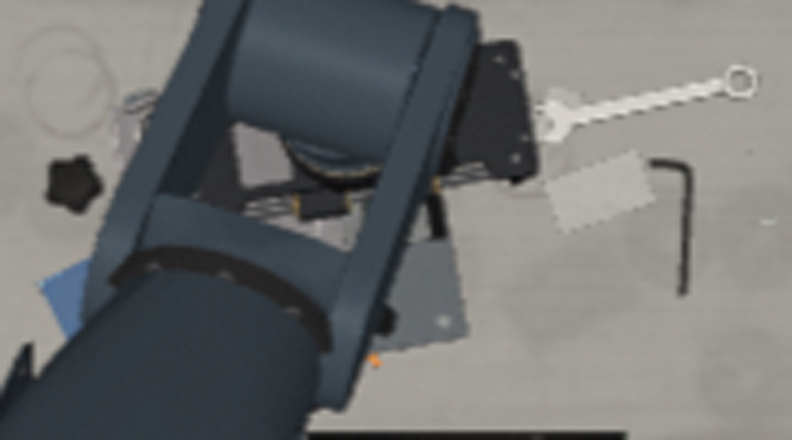

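Run:
```python
from rig import *
from h import *
from scipy.spatial.transform import Rotation as R
s=read_state();q=s["joint_positions"];print(q.round(1))
E=lambda ax,a:R.from_euler(ax,a,degrees=True)
def pre(q1,f): return E('z',q1)*E('y',f)
M=R.from_matrix(s["tcp_rot"])
for sg in(1,-1):
  for s4 in(1,-1):
    W=pre(q[0],q[1]+q[2])*E('z',s4*q[3])*E('y',q[4])*E('z',sg*q[5]);C=W.inv()*M
    W0=pre(60.418,30.28+82.158)*E('y',67.689)*E('z',sg*-10.227);M0=R.from_matrix([[.3314,-.001,-.9435],[.9435,-.002,.3314],[-.002,-1,0]])
    D=(W0.inv()*M0).inv()*C; print(sg,s4,D.magnitude()*57.3)
sg=1
C=(W:=pre(q[0],q[1]+q[2])*E('z',q[3])*E('y',q[4])*E('z',q[5])).inv()*M
for turn in(-90,90):
  for lean in (30,35,40):
    T=R.from_rotvec(np.radians(lean)*np.array([.986,.167,0]))*E('z',turn)*M
    for q1,f in((-35,125),(-40,120)):
      a=(pre(q1,f).inv()*T*C.inv()).as_euler('ZYZ',degrees=True)
      print(turn,lean,q1,a.round(), "alt",[a[0]-180,-a[1],a[2]+180])
```

```text
[ -17.7   19.8  101.8   -0.4   58.3 -117.2]
1 1 0.015152835891005093
1 -1 0.8768750764180304
-1 1 146.14156111392376
-1 -1 145.68560541785112
-90 30 -35 [ 21.  78. -53.] alt [np.float64(-158.99480388145042), np.float64(-78.18090167642072), np.float64(126.55055250351649)]
-90 30 -40 [ 19.  84. -56.] alt [np.float64(-161.33482360578836), np.float64(-84.31288120227835), np.float64(124.25254434166887)]
-90 35 -35 [ 24.  82. -54.] alt [np.float64(-155.9841807055493), np.float64(-82.20630765831363), np.float64(126.00108531985305)]
-90 35 -40 [ 21.  88. -56.] alt [np.float64(-158.51423459498068), np.float64(-88.44571314012181), np.float64(124.03800098524448)]
-90 40 -35 [ 27.  86. -54.] alt [np.float64(-153.03369083410428), np.float64(-86.25440744400571), np.float64(125.66795675931678)]
-90 40 -40 [ 24.  93. -56.] alt [np.float64(-155.70730218917333), np.float64(-92.58407073270001), np.float64(124.02697862882732)]
90 30 -35 [ 22.  78. 126.] alt [np.float64(-158.31365003245872), np.float64(-77.6846235338488), np.float64(306.40814793743266)]
90 30 -40 [ 19.  84. 124.] alt [np.float64(-160.6459739373205), np.float64(-83.84328466556676), np.float64(304.18147219183726)]
90 35 -35 [ 25.  82. 126.] alt [np.float64(-155.30689859083364), np.float64(-81.71616125830586), np.float64(305.90637016131734)]
90 35 -40 [ 22.  88. 124.] alt [np.float64(-157.8271753369453), np.float64(-87.97838810663016), np.float64(304.0165639311)]
90 40 -35 [ 28.  86. 126.] alt [np.float64(-152.35879339852994), np.float64(-85.76788790668438), np.float64(305.62100832224826)]
90 40 -40 [ 25.  92. 124.] alt [np.float64(-155.02011180675305), np.float64(-92.11658045946068), np.float64(304.05516047734216)]
```

Request:
play_rows --commands '[[[0,0,0],[0,0,0]],[[0,0,0],[0,0,0]],[[0,0,0],[0,0,0]],[[0,0,0.01],[0,0,0]],[[0,0,0.03],[0,0,0]],[[0,0,0.055],[0,0,0]],[[0,0,0.08],[0,0,0]],[[0,0,0.1],[0,0,0]],[[0,0,0.11],[0,0,0]],[[0,0,0.11],[0,0,0]]]' --gripper 0.028

```text
time_s: 11.45
position: [0.4846, -0.0366, 0.3539]
tcp_rot: [[-0.168, 0.001, -0.986], [0.986, -0.0, -0.168], [-0.0, -1.0, -0.001]]
force: [0.4, 0.9, -0.1]
opening: 0.322
```

Run:
```python
from rig import *
from h import *
s=read_state();c=capture("wrist")
W=np.eye(4);W[:3,:3]=s["tcp_rot"];W[:3,3]=s["position"];T=W@c["hand_eye"]
np.savez("w2.npz",T=T,**c);cv2.imwrite("pics/w2.png",c["frame"][:,:,::-1])
print(s["position"],s["force"],s["opening"])
```

```text
[ 0.48461774 -0.03657891  0.35385493] [ 0.42878239  0.87759608 -0.1292953 ] 0.3223393608651805
```

View pics/w2.png

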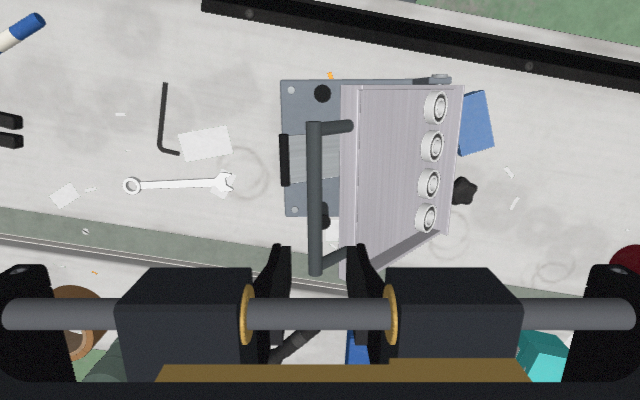

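Request:
play_rows --commands '[[[0,-0.01,0],[0,0,-0.1]],[[0,-0.03,0],[0,0,-0.25]],[[0,-0.05,0],[0,0,-0.42]],[[0.01,-0.07,0],[0,0,-0.6]],[[0.01,-0.09,0],[0,0,-0.78]],[[0.01,-0.11,0],[0,0,-0.96]],[[0.01,-0.13,0],[0,0,-1.14]],[[0.02,-0.15,0],[0,0,-1.32]],[[0.02,-0.16,0],[0,0,-1.5]],[[0.02,-0.17,0],[0,0,-1.68]]]' --gripper 0.0

```text
time_s: 12.75
position: [0.504, -0.2069, 0.3517]
tcp_rot: [[0.999, -0.003, -0.053], [0.053, 0.002, 0.999], [-0.003, -1.0, 0.002]]
force: [0.2, 0.6, -0.0]
opening: 0.003
```

Request:
play_rows --commands '[[[0,0,-0.01],[0,0,-0.18]],[[0,0,-0.02],[0,0,-0.36]],[[0,0,-0.03],[0,0,-0.54]],[[0,0,-0.04],[0,0,-0.72]],[[0,0,-0.05],[0,0,-0.9]],[[0,0,-0.06],[0,0,-1.08]],[[0,0,-0.07],[0,0,-1.26]],[[0,0,-0.08],[0,0,-1.44]],[[0,0,-0.09],[0,0,-1.62]],[[0,0,-0.1],[0,0,-1.8]]]'

```text
time_s: 14.0
position: [0.5038, -0.2062, 0.2516]
tcp_rot: [[-0.175, -0.002, 0.985], [-0.985, 0.002, -0.175], [-0.001, -1.0, -0.003]]
force: [0.0, 0.2, -0.3]
opening: 0.009
```

Request:
play_rows --commands '[[[0,0,0],[0,0,-0.18]],[[0,0,0],[0,0,-0.36]],[[0,0,0],[0,0,-0.54]],[[0,0,0],[0,0,-0.72]],[[0,0,0],[0,0,-0.9]],[[0,0,0],[0,0,-1.08]],[[0,0,0],[0,0,-1.2]],[[0,0,0],[0,0,-1.232]],[[0,0,0],[0,0,-1.232]]]'

```text
time_s: 15.12
position: [0.5042, -0.2065, 0.2526]
tcp_rot: [[-0.986, -0.001, 0.169], [-0.169, 0.001, -0.986], [0.001, -1.0, -0.001]]
force: [-0.8, -0.2, 0.7]
opening: 0.005
```

Run:
```python
from rig import *
from h import *
s=read_state();print(s["position"],s["tcp_rot"].round(3),s["joint_positions"].round(1),s["opening"])
c=np.load("w2.npz");T=c["T"]
def proj(x,y,z):
    p=np.array([.4756,.0128,0])+x*np.array([-.167,.986,0])+y*np.array([-.986,-.167,0])+[0,0,z]
    q=np.linalg.inv(T)@np.r_[p,1];return ((c["mtx"]@q[:3])[:2]/q[2]).round(1)
for a in(.80,.822,.84):
    x=.085-.21*np.cos(a)+.01*np.sin(a);z=.075+.21*np.sin(a)+.01*np.cos(a)
    print(a,proj(x,-.061,z),proj(x,.061,z))
print("toe",proj(-.095,-.032,.056),proj(-.095,.032,.056),"base corner",proj(-.1,.095,.008),proj(-.1,-.095,.008))
```

```text
[ 0.50416488 -0.20651947  0.25259596] [[-0.986 -0.001  0.169]
 [-0.169  0.001 -0.986]
 [ 0.001 -1.    -0.001]] [-34.   23.7  93.3   0.   63.1 136.2] 0.004951070496973368
0.8 [314.  274.1] [313.6 122.6]
0.822 [318.3 275.9] [318.5 123. ]
0.84 [321.9 277.4] [322.6 123.3]
toe [283.6 184.5] [282.1 133.7] base corner [280.4  80. ] [284.5 217.8]
```

Request:
play_rows --commands '[[[0,0,0],[0.06,0.01,0]],[[0,0,0],[0.18,0.03,0]],[[0,0,0],[0.32,0.054,0]],[[0,0,-0.02],[0.46,0.078,0]],[[0,0,-0.05],[0.57,0.097,0]],[[0,0,-0.08],[0.602,0.102,0]],[[0,0,-0.12],[0.602,0.102,0]],[[0,0,-0.16],[0.602,0.102,0]],[[0.005,0.005,-0.185],[0.602,0.102,0]],[[0.005,0.01,-0.19],[0.602,0.102,0]]]'

```text
time_s: 16.38
position: [0.5088, -0.196, 0.0615]
tcp_rot: [[-0.986, -0.098, 0.137], [-0.169, 0.567, -0.806], [0.001, -0.818, -0.576]]
force: [-0.2, 0.6, 0.1]
opening: 0.001
```

```bash
cat > st.py <<'E'
from rig import *
from h import *
s=read_state();p=s["position"];d=p-[.4756,.0128,0];f=s["tcp_rot"][:,1]
sx=np.array([-.167,.986,0]);sy=np.array([-.986,-.167,0])
t=d+.025*f
print("t",s["time_s"],"tcp",p.round(4),"stand",(d@sx).round(4),(d@sy).round(4),"tip",(t@sx).round(4),(t@sy).round(4),t[2].round(4),"F",s["force"].round(1),"q",s["joint_positions"].round(0),"dir",f.round(3))
E
python3 st.py
```

```text
t 16.375 tcp [ 0.5088 -0.196   0.0615] stand -0.2114 0.0021 tip -0.197 0.0021 0.0411 F [-0.2  0.6  0.1] q [-43.  50.  87.  21.  74. 115.] dir [-0.098  0.567 -0.818]
```

Request:
play_rows --commands '[[[-0.003,0.02,0],[0,0,0]],[[-0.008,0.045,0],[0,0,0]],[[-0.012,0.07,0],[0,0,0]],[[-0.014,0.08,0],[0,0,0]],[[-0.015,0.088,0],[0,0,0]],[[-0.016,0.096,0],[0,0,0]],[[-0.018,0.104,0],[0,0,0]],[[-0.019,0.112,0],[0,0,0]],[[-0.02,0.12,0],[0,0,0]],[[-0.022,0.128,0],[0,0,0]]]'

```text
time_s: 17.62
position: [0.4875, -0.0683, 0.0632]
tcp_rot: [[-0.986, -0.096, 0.138], [-0.167, 0.565, -0.808], [-0.001, -0.819, -0.573]]
force: [0.7, -2.6, 0.2]
opening: 0.004
```

Request:
play_rows --commands '[[[-0.001,0.008,0],[0,0,0]],[[-0.003,0.016,0],[0,0,0]],[[-0.004,0.024,0],[0,0,0]],[[-0.005,0.032,0],[0,0,0]],[[-0.006,0.038,0],[0,0,0]],[[-0.007,0.044,0],[0,0,0]],[[-0.007,0.044,0],[0,0,0]]]'

```text
time_s: 18.5
position: [0.4804, -0.0239, 0.0635]
tcp_rot: [[-0.986, -0.096, 0.137], [-0.168, 0.566, -0.807], [-0.0, -0.819, -0.574]]
force: [0.2, -1.0, 0.1]
opening: 0.007
```

```bash
python3 st.py
```

```text
t 18.5 tcp [ 0.4804 -0.0239  0.0635] stand -0.037 0.0014 tip -0.0226 0.0014 0.043 F [ 0.2 -1.   0.1] q [-32.  45. 103.  30.  60. 117.] dir [-0.096  0.566 -0.819]
```

Request:
play_rows --commands '[[[0,0.002,0],[0,0,0]],[[-0.001,0.004,0],[0,0,0]],[[-0.001,0.006,0],[0,0,0]],[[-0.001,0.007,0],[0,0,0]],[[-0.001,0.007,0],[0,0,0]]]'

```text
time_s: 19.12
position: [0.4793, -0.0174, 0.0632]
tcp_rot: [[-0.986, -0.096, 0.137], [-0.168, 0.566, -0.807], [0.0, -0.819, -0.574]]
force: [-0.0, -1.4, 1.0]
opening: 0.008
```

Request:
play_rows --commands '[[[0,0.001,0],[0,0,0]],[[0,0.002,0],[0,0,0]],[[0,0.002,0],[0,0,0]]]'

```text
time_s: 19.5
position: [0.4793, -0.0162, 0.0632]
tcp_rot: [[-0.986, -0.096, 0.138], [-0.168, 0.564, -0.808], [-0.0, -0.82, -0.573]]
force: [-1.6, -4.5, 1.7]
opening: 0.01
```

Request:
play_rows --commands '[[[0,0.001,0],[0,0,0]],[[0,0.002,0],[0,0,0]],[[0,0.002,0],[0,0,0]]]'

```text
time_s: 19.88
position: [0.4794, -0.0157, 0.0631]
tcp_rot: [[-0.986, -0.096, 0.14], [-0.17, 0.562, -0.81], [-0.001, -0.822, -0.57]]
force: [-3.3, -9.5, 4.9]
opening: 0.005
```

```bash
python3 st.py
```

```text
t 19.875 tcp [ 0.4794 -0.0157  0.0631] stand -0.0288 0.001 tip -0.0145 0.001 0.0426 F [-3.3 -9.5  4.9] q [-31.  45. 103.  30.  59. 117.] dir [-0.096  0.562 -0.822]
```

Request:
play_rows --commands '[[[0.003,-0.015,0],[0,0,0]],[[0.008,-0.05,0],[0,0,0]],[[0.016,-0.095,0],[0,0,0]],[[0.024,-0.14,0.01],[0,0,0]],[[0.03,-0.175,0.04],[-0.06,-0.01,0]],[[0.033,-0.193,0.08],[-0.2,-0.034,0]],[[0.033,-0.193,0.13],[-0.34,-0.058,0]],[[0.033,-0.193,0.18],[-0.48,-0.08,0]],[[0.033,-0.193,0.23],[-0.602,-0.102,0]],[[0.033,-0.193,0.28],[-0.602,-0.102,0]]]'

```text
time_s: 21.12
position: [0.5114, -0.204, 0.3447]
tcp_rot: [[-0.985, -0.002, 0.17], [-0.17, 0.002, -0.985], [0.001, -1.0, -0.002]]
force: [0.2, -1.1, 0.7]
opening: 0.007
```

Request:
play_rows --commands '[[[0,0.01,0],[0,0,0.15]],[[-0.005,0.03,0],[0,0,0.33]],[[-0.008,0.05,0],[0,0,0.51]],[[-0.011,0.07,0],[0,0,0.69]],[[-0.015,0.09,0],[0,0,0.87]],[[-0.018,0.11,0],[0,0,1.05]],[[-0.021,0.13,0],[0,0,1.23]],[[-0.025,0.15,0],[0,0,1.41]],[[-0.027,0.165,0],[0,0,1.571]],[[-0.028,0.17,0],[0,0,1.571]]]' --gripper 0.032

```text
time_s: 22.38
position: [0.4837, -0.0357, 0.3428]
tcp_rot: [[0.167, -0.002, 0.986], [-0.986, 0.001, 0.167], [-0.002, -1.0, -0.002]]
force: [-0.1, 0.5, 0.5]
opening: 0.368
```

```bash
python3 st.py
python3 - <<'E'
from rig import *
from h import *
s=read_state()
c=capture("wrist")
W=np.eye(4);W[:3,:3]=s["tcp_rot"];W[:3,3]=s["position"];T=W@c["hand_eye"]
np.savez("w3.npz",T=T,**c);cv2.imwrite("pics/w3.png",c["frame"][:,:,::-1])
sc=capture("scene");np.savez("s3.npz",**sc)
def proj(x,y,z):
    p=np.array([.4756,.0128,0])+x*np.array([-.167,.986,0])+y*np.array([-.986,-.167,0])+[0,0,z]
    q=np.linalg.inv(T)@np.r_[p,1];return ((c["mtx"]@q[:3])[:2]/q[2]).round(1)
for a in(.78,.80,.822,.84):
    x=.085-.21*np.cos(a)+.01*np.sin(a);z=.075+.21*np.sin(a)+.01*np.cos(a)
    print(a,proj(x,-.061,z),proj(x,.061,z))
E
```

```text
t 22.375 tcp [ 0.4837 -0.0357  0.3428] stand -0.0491 0.0001 tip -0.0491 0.0001 0.3178 F [-0.1  0.5  0.5] q [-17.  13.  94.   0.  73.  63.] dir [-0.002  0.001 -1.   ]
0.78 [329.5 124.3] [327.9 279.6]
0.8 [325.1 124.7] [324.1 281.4]
0.822 [320.  125.2] [319.7 283.4]
0.84 [315.7 125.5] [315.9 285.1]
```

View pics/w3.png

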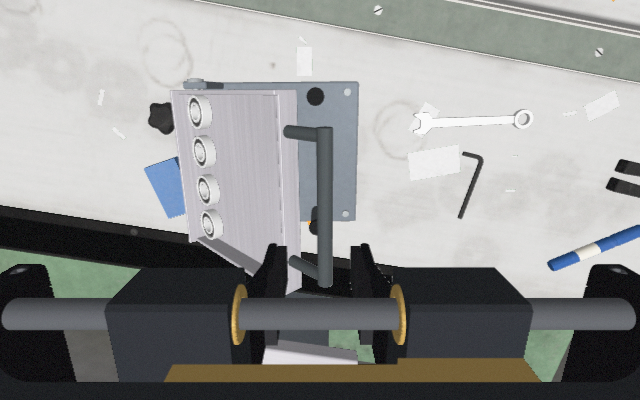

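Request:
play_rows --commands '[[[0,-0.002,-0.01],[0,0,0]],[[0,-0.004,-0.03],[0,0,0]],[[0,-0.004,-0.055],[0,0,0]],[[0,-0.004,-0.08],[0,0,0]],[[0,-0.004,-0.096],[0,0,0]],[[0,-0.004,-0.102],[0,0,0]],[[0,-0.004,-0.102],[0,0,0]]]'

```text
time_s: 23.35
position: [0.4844, -0.0411, 0.2408]
tcp_rot: [[0.167, -0.001, 0.986], [-0.986, 0.0, 0.167], [-0.0, -1.0, -0.001]]
force: [-0.2, -0.2, 0.3]
opening: 0.367
```

Request:
play_rows --commands '[[[0,0,0],[0,0,0]],[[0,0,0],[0,0,0]],[[0,0,0],[0,0,0]],[[0,0,0],[0,0,0]]]' --gripper 0.004

```text
time_s: 23.85
position: [0.4846, -0.0402, 0.2416]
tcp_rot: [[0.168, 0.001, 0.986], [-0.986, 0.001, 0.168], [-0.001, -1.0, 0.001]]
force: [0.2, 3.0, 1.9]
opening: 0.124
```

```bash
python3 st.py
python3 - <<'E'
import numpy as np
f=lambda t:t*t*(3-2*t)
def pos(a):
    dx=.21-.21*np.cos(a)+.01*np.sin(a);dz=.21*np.sin(a)+.01*np.cos(a)-.01
    return np.array([-.167*dx,.986*dx,dz])
A,B,N=.81,.50,30
g=lambda k:pos(A+(B-A)*f(k/N))
for k in range(3): print([[(g(k*10+i)-g(k*10)).round(4).tolist(),[0,0,0]] for i in range(1,11)])
for b in (.5,.49,.48,.47,.46): print(b,(pos(b)-pos(.5)).round(4), (pos(b)-pos(0)).round(4))
E
```

```text
t 23.85 tcp [ 0.4846 -0.0402  0.2416] stand -0.0538 -0.0001 tip -0.0538 -0.0001 0.2166 F [0.2 3.  1.9] q [-18.  20. 102.   0.  58.  62.] dir [ 0.001  0.001 -1.   ]
[[[0.0, -0.0002, -0.0001], [0, 0, 0]], [[0.0001, -0.0006, -0.0005], [0, 0, 0]], [[0.0002, -0.0014, -0.0012], [0, 0, 0]], [[0.0004, -0.0023, -0.0021], [0, 0, 0]], [[0.0006, -0.0036, -0.0032], [0, 0, 0]], [[0.0008, -0.005, -0.0045], [0, 0, 0]], [[0.0011, -0.0066, -0.006], [0, 0, 0]], [[0.0014, -0.0083, -0.0077], [0, 0, 0]], [[0.0017, -0.0102, -0.0096], [0, 0, 0]], [[0.0021, -0.0121, -0.0116], [0, 0, 0]]]
[[[0.0003, -0.002, -0.0021], [0, 0, 0]], [[0.0007, -0.0041, -0.0044], [0, 0, 0]], [[0.0011, -0.0062, -0.0067], [0, 0, 0]], [[0.0014, -0.0083, -0.0091], [0, 0, 0]], [[0.0018, -0.0104, -0.0116], [0, 0, 0]], [[0.0021, -0.0125, -0.0141], [0, 0, 0]], [[0.0025, -0.0145, -0.0166], [0, 0, 0]], [[0.0028, -0.0164, -0.0191], [0, 0, 0]], [[0.0031, -0.0182, -0.0215], [0, 0, 0]], [[0.0034, -0.02, -0.0239], [0, 0, 0]]]
[[[0.0003, -0.0016, -0.0023], [0, 0, 0]], [[0.0005, -0.0031, -0.0045], [0, 0, 0]], [[0.0008, -0.0045, -0.0065], [0, 0, 0]], [[0.001, -0.0057, -0.0083], [0, 0, 0]], [[0.0011, -0.0067, -0.01], [0, 0, 0]], [[0.0013, -0.0076, -0.0114], [0, 0, 0]], [[0.0014, -0.0083, -0.0125], [0, 0, 0]], [[0.0015, -0.0088, -0.0133], [0, 0, 0]], [[0.0015, -0.0091, -0.0139], [0, 0, 0]], [[0.0016, -0.0092, -0.0141], [0, 0, 0]]]
0.5 [0. 0. 0.] [-0.0051  0.0301  0.0995]
0.49 [ 0.0002 -0.0011 -0.0018] [-0.0049  0.029   0.0977]
0.48 [ 0.0004 -0.0021 -0.0036] [-0.0047  0.028   0.0958]
0.47 [ 0.0005 -0.0032 -0.0054] [-0.0046  0.0269  0.094 ]
0.46 [ 0.0007 -0.0042 -0.0073] [-0.0044  0.0259  0.0922]
```

Request:
play_rows --commands '[[[0,-0.0002,-0.0001],[0,0,0]],[[0.0001,-0.0006,-0.0005],[0,0,0]],[[0.0002,-0.0014,-0.0012],[0,0,0]],[[0.0004,-0.0023,-0.0021],[0,0,0]],[[0.0006,-0.0036,-0.0032],[0,0,0]],[[0.0008,-0.005,-0.0045],[0,0,0]],[[0.0011,-0.0066,-0.006],[0,0,0]],[[0.0014,-0.0083,-0.0077],[0,0,0]],[[0.0017,-0.0102,-0.0096],[0,0,0]],[[0.0021,-0.0121,-0.0116],[0,0,0]]]'

```text
time_s: 25.1
position: [0.4868, -0.0528, 0.2296]
tcp_rot: [[0.168, 0.0, 0.986], [-0.986, 0.0, 0.168], [-0.0, -1.0, 0.001]]
force: [1.6, 5.4, 1.8]
opening: 0.129
```

Request:
play_rows --commands '[[[0.0003,-0.002,-0.0021],[0,0,0]],[[0.0007,-0.0041,-0.0044],[0,0,0]],[[0.0011,-0.0062,-0.0067],[0,0,0]],[[0.0014,-0.0083,-0.0091],[0,0,0]],[[0.0018,-0.0104,-0.0116],[0,0,0]],[[0.0021,-0.0125,-0.0141],[0,0,0]],[[0.0025,-0.0145,-0.0166],[0,0,0]],[[0.0028,-0.0164,-0.0191],[0,0,0]],[[0.0031,-0.0182,-0.0215],[0,0,0]],[[0.0034,-0.02,-0.0239],[0,0,0]]]'

```text
time_s: 26.35
position: [0.4903, -0.0731, 0.2057]
tcp_rot: [[0.168, 0.001, 0.986], [-0.986, -0.0, 0.168], [0.0, -1.0, 0.001]]
force: [4.4, 5.0, 1.8]
opening: 0.128
```

Request:
play_rows --commands '[[[0.0003,-0.0016,-0.0023],[0,0,0]],[[0.0005,-0.0031,-0.0045],[0,0,0]],[[0.0008,-0.0045,-0.0065],[0,0,0]],[[0.001,-0.0057,-0.0083],[0,0,0]],[[0.0011,-0.0067,-0.01],[0,0,0]],[[0.0013,-0.0076,-0.0114],[0,0,0]],[[0.0014,-0.0083,-0.0125],[0,0,0]],[[0.0015,-0.0088,-0.0133],[0,0,0]],[[0.0015,-0.0091,-0.0139],[0,0,0]],[[0.0016,-0.0092,-0.0141],[0,0,0]]]'

```text
time_s: 27.6
position: [0.4918, -0.0822, 0.1917]
tcp_rot: [[0.168, 0.0, 0.986], [-0.986, -0.0, 0.168], [0.0, -1.0, 0.0]]
force: [2.3, 4.9, 4.2]
opening: 0.127
```

```bash
python3 st.py
```

```text
t 27.6 tcp [ 0.4918 -0.0822  0.1917] stand -0.0964 -0.0001 tip -0.0964 -0.0001 0.1667 F [2.3 4.9 4.2] q [-22.  25. 103.  -0.  51.  58.] dir [ 0. -0. -1.]
```

Request:
play_rows --commands '[[[0.0001,-0.0005,-0.0009],[0,0,0]],[[0.0002,-0.0011,-0.0018],[0,0,0]],[[0.0002,-0.0011,-0.0018],[0,0,0]]]'

```text
time_s: 27.98
position: [0.4919, -0.0826, 0.1909]
tcp_rot: [[0.168, 0.001, 0.986], [-0.986, 0.001, 0.168], [-0.001, -1.0, 0.001]]
force: [-0.2, 7.0, 11.3]
opening: 0.126
```

Request:
play_rows --commands '[[[0.0001,-0.0005,-0.0009],[0,0,0]],[[0.0002,-0.0011,-0.0018],[0,0,0]],[[0.0002,-0.0011,-0.0018],[0,0,0]]]'

```text
time_s: 28.35
position: [0.4919, -0.083, 0.1902]
tcp_rot: [[0.168, 0.001, 0.986], [-0.986, 0.002, 0.168], [-0.002, -1.0, 0.001]]
force: [-1.0, 10.3, 20.0]
opening: 0.128
```

Request:
play_rows --commands '[[[0,0.0006,0.001],[0,0,0]],[[0,0.0006,0.001],[0,0,0]]]'

```text
time_s: 28.6
position: [0.4919, -0.0829, 0.1905]
tcp_rot: [[0.168, 0.001, 0.986], [-0.986, 0.001, 0.168], [-0.001, -1.0, 0.001]]
force: [0.1, 8.3, 14.6]
opening: 0.127
```

Request:
play_rows --commands '[[[0,0,0],[0,0,0]],[[0,0,0],[0,0,0]],[[0,0,0],[0,0,0]],[[0,0,0],[0,0,0]]]' --gripper 0.028

```text
time_s: 29.1
position: [0.4917, -0.0841, 0.1887]
tcp_rot: [[0.168, -0.001, 0.986], [-0.986, -0.0, 0.168], [0.0, -1.0, -0.001]]
force: [-1.0, 0.4, -0.8]
opening: 0.314
```

Request:
play_rows --commands '[[[0,0,0.01],[0,0,0]],[[0,0,0.03],[0,0,0]],[[0,0,0.06],[0,0,0]],[[0,0,0.1],[0,0,0]],[[0,-0.02,0.13],[0,0,0]],[[0,-0.05,0.15],[0,0,0]],[[0,-0.08,0.16],[0,0,0]],[[0,-0.1,0.16],[0,0,0]],[[0,-0.1,0.16],[0,0,0]]]'

```text
time_s: 30.22
position: [0.4917, -0.1844, 0.3486]
tcp_rot: [[0.166, -0.001, 0.986], [-0.986, 0.001, 0.166], [-0.001, -1.0, -0.001]]
force: [0.0, 0.3, -0.8]
opening: 0.323
```

```bash
python3 st.py
python3 - <<'E'
from rig import *
from h import *
s=read_state()
c=capture("wrist")
W=np.eye(4);W[:3,:3]=s["tcp_rot"];W[:3,3]=s["position"];T=W@c["hand_eye"]
np.savez("w4.npz",T=T,**c);cv2.imwrite("pics/w4.png",c["frame"][:,:,::-1])
def proj(x,y,z):
    p=np.array([.4756,.0128,0])+x*np.array([-.167,.986,0])+y*np.array([-.986,-.167,0])+[0,0,z]
    q=np.linalg.inv(T)@np.r_[p,1];return ((c["mtx"]@q[:3])[:2]/q[2]).round(1)
for a in(.45,.47,.49,.51):
    x=.085-.21*np.cos(a)+.01*np.sin(a);z=.075+.21*np.sin(a)+.01*np.cos(a)
    print(a,proj(x,-.061,z),proj(x,.061,z))
E
```

```text
t 30.225 tcp [ 0.4917 -0.1844  0.3486] stand -0.1972 0.0171 tip -0.1971 0.0171 0.3236 F [ 0.   0.3 -0.8] q [-33.  16.  89.   0.  75.  48.] dir [-0.001  0.001 -1.   ]
0.45 [202.2  97.1] [215.2 231.2]
0.47 [198.4  97.2] [211.9 232.7]
0.49 [194.4  97.3] [208.5 234.2]
0.51 [190.2  97.4] [205.  235.8]
```

View pics/w4.png

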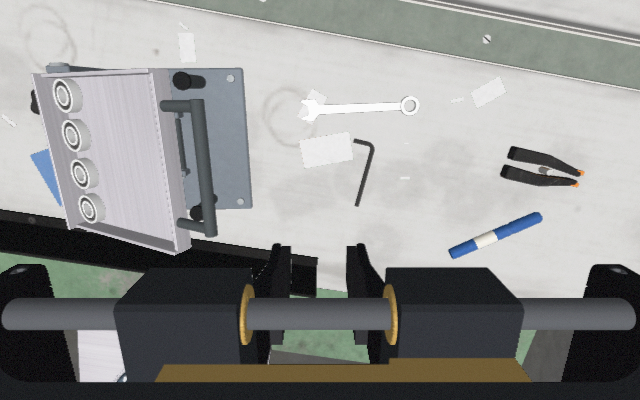

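Run:
```python
from rig import *
from h import *
c=np.load("w4.npz");T=c["T"]
def proj(x,y,z):
    p=np.array([.4756,.0128,0])+x*np.array([-.167,.986,0])+y*np.array([-.986,-.167,0])+[0,0,z]
    q=np.linalg.inv(T)@np.r_[p,1];return ((c["mtx"]@q[:3])[:2]/q[2]).round(1)
for n,x,z in(("toe",.007,.11),("pivot",-.0093,.016),("toe upright",-.0093,.111)):print(n,proj(x,-.032,z),proj(x,.032,z))
s=capture("scene");a=s["frame"][150:270,280:440,::-1]
cv2.imwrite("pics/f.png",np.hstack([cv2.resize(a,(640,480),interpolation=cv2.INTER_CUBIC)]))
t=capture("top");t0=np.load("top0.npz")
df=cv2.absdiff(t["frame"],t0["frame"]).max(2);
for n,(u,v) in dict(spanner=(367,180),hexkey=(374,205),knob=(236,197),box=(241,228),marker=(444,225),clamp=(455,190)).items():
    print(n,(df[v-14:v+14,u-14:u+14]>40).sum())
cv2.imwrite("pics/t5.png",t["frame"][:,:,::-1])
```

```text
toe [122.5 124.7] [132.4 184. ]
pivot [173.3 117.7] [179.3 166.2]
toe upright [137.6 124.8] [146.8 184.2]
spanner 723
hexkey 318
knob 0
box 0
marker 0
clamp 0
```

View pics/f.png

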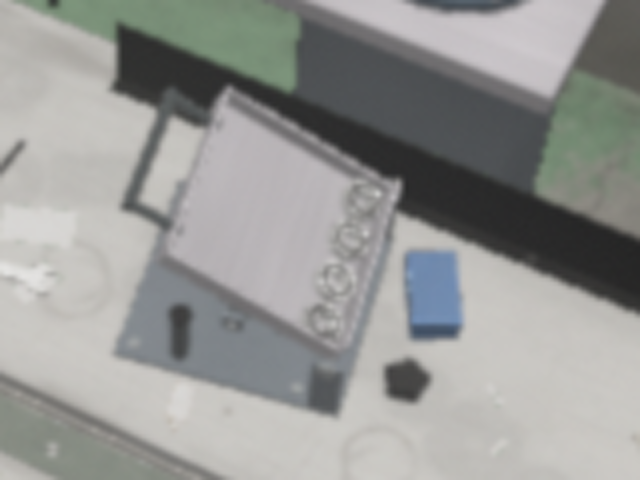

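Run:
```python
from h import *
a=np.load("w1.npz");b=np.load("w4.npz")
print(onz(a,[(148,211),(184,160)],.005,a["T"]).round(3),onz(b,[(410,105),(372,145)],.005,b["T"]).round(3))
from rig import *
print(read_state()["time_s"]);print(hand_in())
```

```text
[[ 0.575 -0.291  0.005]
 [ 0.509 -0.254  0.005]] [[ 0.576 -0.293  0.005]
 [ 0.516 -0.255  0.005]]
30.375
the job is handed in; nothing more can be done
None
```

The job is done and handed in at 30.4 s, with no verdict reported. The tray now rests on the leg with all four bearings in one row against the fence.

- **Lift:** I raised the tray smoothly by its bar to about 0.82 rad by arm position, with at most about 11 N at the bar. A wrist picture then showed all four bearings in a row, and the tray stayed up when I let go.
- **Leg:** I pushed the leg with shut, leaned fingertips until they stopped moving and the force climbed to about 10 N. The contact point was about 7 mm to the stand's -x, as expected at the stop. The leg's toe was hidden under the tray, so I judged the stop by position and force only.
- **Lowering:** I gripped the bar again and lowered the tray until the upward force rose to 20 N at about 0.49 rad, which is where it should rest on the leg. After letting go, the bar's position in the wrist picture still matched about 0.49 rad.
- **Loose things:** The spanner and hex key agree with the first view within reading error (2 mm and 7 mm by hand-read pixels). The arm hid those two from the top camera, so that view could not check them. The knob, carton, marker and clamp show no change there.

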